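# Chock a conduit pipe on a sloping ramp, then lower its stops

## Task

The steel pipe on the sloping ramp leans on two pop-up stops. With the wedge-shaped chock, thin edge towards the pipe and between the two stops at about the middle of the pipe, push the pipe up the slope against the back rail and press it there firmly, with about 10 newtons and without ramming it; then press both stops fully down, flush with the deck, and take the hand away, so that the chock alone keeps the pipe up against the rail. Leave the other things alone.

Things in the scene. Friction and masses are not known exactly. Their poses are not given: they have to be found in the camera images.
- ramp: Fixed grey sloping ramp, deck 300 mm long (x), 260 wide (y). Level frame: origin at bench height under the middle of the deck, z up, x horizontal, uphill. The deck rises to +x at 0.12 rad; its surface is 40 mm above the origin there, 22 mm at the low end, 58 mm at the high end. Two stops stand in the deck, a back rail on its upper part.
- pipe: Smooth steel pipe, 48 mm diameter, 210 long, about 0.8 kg, lying across the ramp, free to roll. Origin on its axis at mid-length; y along its axis (it turns about y as it rolls). At the start it rests against the uphill faces of both stops, its axis 34 mm (along the deck) uphill of their centres.
- chock: Loose brown wooden wedge, 64 mm long (x), 50 wide (y), 32 high, 0.3 kg. Origin: centre of underside. Front face slopes at 60 deg from thin toe (x +32) to top edge (x +13); rear block (x -32 to +8) has upright sides and back. Lies left or right of the ramp. Flat on the deck touching the pipe, its origin is 46 mm downhill of the pipe axis along the deck; friction holds it. Pushing pipe and chock takes 1 to 4 N plus brief bumps; jammed, the force lasts.
- rail_bar (a point): Middle of the round steel bar of the back rail (12 mm diameter, 200 long, across the ramp), 34 mm above the deck. Frame tilted with the deck: x uphill, y across, z square to it. Clamped, does not move. The pipe touches it when its axis is 28 mm downhill of the bar centre along x; at the start the gap is 12 to 30 mm.
- stop_left_top (a point): Centre of the top of the stop on the +y side of the ramp: steel block 20 mm (along the slope) by 24 mm (y), standing 22 mm above the deck at the start, 85 mm from the middle line of the ramp. z is square to the deck; it slides straight down into the deck.
- stop_right_top (a point): The same for the stop on the -y side.
- stop_left (a joint): How far the +y stop is pressed down, m: 0 standing, 0.022 flush with the deck (end of travel). Moves against about 5 N of friction and stays where it is left.
- stop_right (a joint): The same for the -y stop.
- block: Bystander: plain rectangular brown wooden block 62 x 50 x 32 mm, no sloping face; loose on the bench on the other side of the ramp from the chock. Origin centre of underside.
- coupling: Bystander: steel sleeve standing on end, 60 mm diameter, 55 mm high, left of the ramp. Origin centre of underside.
- locknut: Bystander: flat steel ring, 68 mm diameter, 12 mm high, left of the upper end of the ramp. Origin centre of underside.
- short_coupling: Bystander: steel sleeve standing on end, 48 mm diameter, 35 mm high, right of the ramp. Origin centre of underside.
- carton: Bystander: closed carton 90 x 120 x 60 mm. Origin centre of underside.
- hammer: Bystander: hammer lying on the bench at the right. Origin centre of underside.
Things that resemble listed ones, but are neither listed nor needed, are in the scene too. There is more than one size of the pipe; the job needs the largest.

How it is judged:
On the way, in this order (a step that is already met when the one before it is completed fails the run):
1. the chock presses the pipe against the back rail with more than 4 N while both stops still stand (contact force between chock and pipe above 4 N and x of pipe in the frame of rail_bar above -0.0325 m and value of joint each of stop_left, stop_right below 0.005 m), for 0.1 s.
2. both stops are pressed down to within 3 mm of flush (value of joint each of stop_left, stop_right above 0.019 m), for 0.2 s.
At the end, for the whole second after the job is handed in: Both stops are within 3 mm of flush with the deck; the pipe is at rest, square to the ramp within 0.06 rad and within about 4 mm of the back rail; the chock stands flat on the deck within 30 mm of the ramp's middle line, at rest and bearing on the pipe (all of step 2 and x of pipe in the frame of rail_bar above -0.0325 m and angle between the y axis of pipe and the y axis of ramp, either way round below 0.06 rad and linear speed of each of pipe, chock below 0.01 m/s and contact force between chock and pipe above 0.1 N and angle between chock's own z axis and vertical below 0.2 rad and y of chock in the frame of ramp between -0.03 and 0.03 m and z of chock in the frame of ramp above 0.02 m); the robot touches nothing.
It fails at once if the chock is rammed into the pipe with more than 50 N (contact force between chock and pipe above 50 N).
It fails at once if the pipe rolls down past where the stops held it, or leaves the deck (x of pipe in the frame of ramp below 0.02318 m or z of pipe in the frame of ramp above 0.09793 m).
It fails at once if a bystander is moved more than 30 mm (distance of any of block, coupling, locknut, short_coupling, carton, hammer from where it was at the start of the episode above 0.03 m).
It also fails if it takes over 70 s, if anything falls off the work surface, if the arm or the gripper's body presses on something with over 40 N, if the wrist force passes 120 N, or if a joint passes its speed limit or range.

## Robot

A 6-joint arm with a two-finger parallel gripper is mounted at the origin on the work surface. World frame = base frame: x ahead of the robot, y to its left, z up, the work surface at z = 0. Lengths are in m, angles in rad, forces in N, time in s.
With the tool pointing down it reaches from about 0.25 to 0.8 m from the base axis. Payload 8.5 kg.
Tool frame: the origin (TCP) lies at the very end of the fingers, on their centre line; the grasp point (between the pads) lies robot.hold_point_z behind it (robot.hold_point_z is the distance from the TCP to the grasp point, in m); z points along the fingers, y is the direction in which the jaws open and shut (so a half turn about z gives the same grasp; the last joint's range is limited). The gripper opens to 85 mm and grips with 20 to 120 N. Pads are 22 mm wide; open, the fingers measure 114 mm over their backs; the gripper's body (76 mm by 85 mm) begins 54 mm behind the grasp point. The pads swing forward as they close: fully open they stand 13 mm farther back than shut.
Start: joints at [1.324, 0.238, -0.013, 1.319, 0, 1.571], TCP at [0.128, 0.509, 0.231] pointing down, gripper open.
Joint ranges: [-2.66, 2.66], [-1.03, 1.9], [-1.14, 1.46], [-1.82, 2.27], [-1.45, 1.34], [-3.14, 3.14]. Speed limits (rad/s): [2.22, 2.22, 2.79, 3.14, 3.14, 3.14].

## Interface

Orientations are given as a unit quaternion [w, x, y, z].
In Python, from station import robot, cams, close_job gives the robot as it stands.
- The arm moves only by the tool play_rows, never from a script. Its argument "targets" is a list of rows, each a list of 3 entries, a list of its own where there are three numbers: the shift along the tool's x, y, z in mm, then the turn, a rotation vector about the tool's x, y, z in degrees, then the opening, from 0 (shut) to 1 (fully open). A call has 1 to 20 rows; each row is the pose to reach, as a shift and turn from the pose commanded when the call began, along the tool's axes at that moment; what a row does not reach only later rows make up. A row lasts 1/10 s, in which the tool goes at most 50 mm and 8.59 degrees, less where a joint would pass 70% of its speed; a pose out of reach is approached as far as the arm can. A call with a gripper value outside its range is refused whole. The fingers move at their own pace and stop on an object; "grip_force" is the grip in N (left out, the last holds). Time passes only in rows, so rows that repeat a pose let the fingers close. It gives the time, the measured TCP pose, the force and the opening at its end, in the units of the state.
- robot.read_state(): the state, without advancing time (a new reading comes with each control period).
- cams.camera(name): name is "side" or "top"; returns (picture, depth): 480x640x3 uint8, blue, green, red; 480x640 float32, m along the optical axis (not along the pixel's ray), 0 where there is no reading.
- cams.camera_model(name): a dict with "mtx" (3x3 intrinsics, pixels), "R" (3x3) and "t" (3): a world point X has camera coordinates R X + t. Camera axes: x right, y down, z forward; pixel columns grow to the right and rows downward; lengths in m; the calibration is good to about 2 mm. A picture is of the moment at which its call begins. camera_model takes no time and is no camera call.
- close_job(): hands the job in, once; it reports no verdict.
The state is a dict: "time_s": time; "joint_pos": joint angles; "qvel": joint speeds; "joint_torque": joint torques, N m; "eef_pos": TCP position; "eef_rot": TCP orientation; "wrist_force": force on the tool from outside, world axes, zero at the start; "torque": the same for the moment, N m; "opening": opening from 0.0 (shut) to 1.0 (fully open).
Only numpy, scipy, OpenCV 4.12 (cv2) and the standard library are available. Lean on these libraries where they do the work, as an engineer would, in place of code of your own. Each camera call takes 0.05 s, during which the arm holds its last target.

## Working session

There is one attempt and no reset: what is moved stays moved. The work goes in short steps, Python scripts to look and compute and a tool call to move; the robot and the scene stay as the last step left them, time stands still between calls to the robot, and variables do not carry over. Pictures are saved under pics/ and viewed, and the job is handed in when it is done.

Besides the shell and the picture viewer there is one more tool, called by a JSON object that holds its "op" and its "data", one argument or row to a line. play_rows: Moves the arm, as the interface text tells. Its arguments: {"type":"object","properties":{"targets":{"type":"array"},"grip_force":{"type":"number"}},"required":["targets"]}

```bash
mkdir -p pics; ls; python3 - <<'E'
from station import robot, cams
import cv2,numpy as np
print(robot.read_state(), robot.hold_point_z)
for n in ("side","top"):
    p,d=cams.camera(n); cv2.imwrite(f"pics/{n}0.png",p); np.save(f"pics/{n}0.npy",d)
    print(n,cams.camera_model(n), (d>0).mean())
E
```

```text
pics
{'time_s': 0.0, 'joint_pos': array([ 1.32397260e+00,  2.38805508e-01, -1.42488799e-02,  1.31916020e+00,
       -2.13747944e-05,  1.57080207e+00]), 'qvel': array([-0.00180947,  0.0009327 , -0.00094397,  0.00045559,  0.00148322,
        0.00207231]), 'joint_torque': array([-1.03090370e-03, -5.38777614e+01,  3.46443164e+01,  1.83174165e-02,
       -3.24956284e-05, -6.54396644e-06]), 'eef_pos': array([0.12818069, 0.50870483, 0.23066672]), 'eef_rot': array([-7.66848846e-05,  1.23101641e-01,  9.92393814e-01, -7.05052048e-04]), 'wrist_force': array([ 0.46540027,  0.41139863, -0.50264812]), 'torque': array([-0.00905151,  0.02350517, -0.05062463]), 'opening': 0.9965656641784293} 0.0187
side {'mtx': array([[474.02378865,   0.        , 319.71270758],
       [  0.        , 474.02378865, 236.73104497],
       [  0.        ,   0.        ,   1.        ]]), 'R': array([[-0.97326979, -0.22960704,  0.00514944],
       [-0.18108093,  0.75339773, -0.63214046],
       [ 0.14126432, -0.61617568, -0.77483671]]), 't': array([0.46048368, 0.13801165, 0.97045743])} 0.9959440104166667
top {'mtx': array([[548.17674759,   0.        , 321.02089812],
       [  0.        , 548.17674759, 231.99796935],
       [  0.        ,   0.        ,   1.        ]]), 'R': array([[ 0.02803342, -0.99957842,  0.00755741],
       [-0.99704413, -0.02850179, -0.07134877],
       [ 0.0715341 , -0.00553492, -0.9974228 ]]), 't': array([-0.01874841,  0.48096199,  1.42626083])} 0.9958040364583334
```

View pics/side0.png

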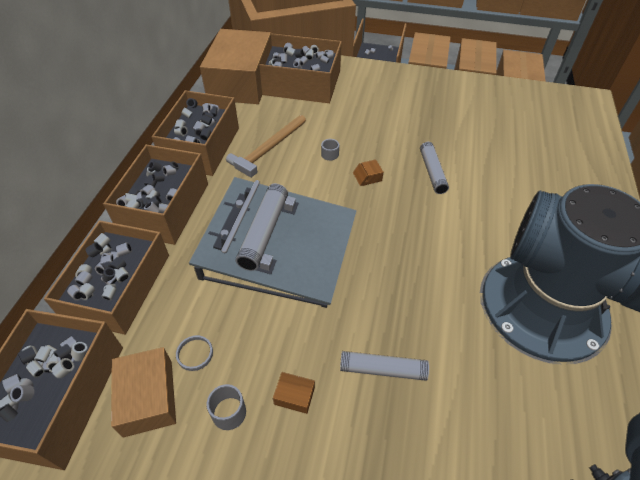

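View pics/top0.png

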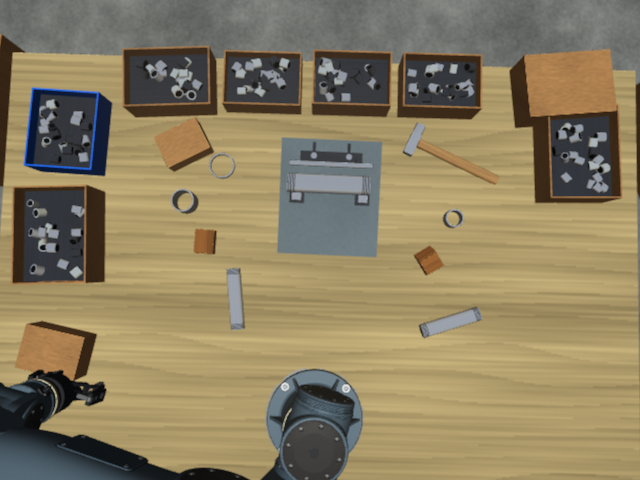

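The pipe lies on the ramp, at about (328,184) in the top picture. There are brown blocks at top (205,241) and (429,260), and I need to zoom in to tell which one is the wedge.

```bash
cat > h.py <<'E'
import numpy as np,cv2
from station import robot,cams
def cloud(n,d):
    m=cams.camera_model(n);K=m["mtx"];v,u=np.mgrid[0:480,0:640]
    c=np.dstack([(u-K[0,2])/K[0,0]*d,(v-K[1,2])/K[1,1]*d,d])
    return (c-m["t"])@m["R"]   # R^T(c-t)
def ray(n,uv,z):
    m=cams.camera_model(n);K=m["mtx"];uv=np.atleast_2d(uv)
    r=np.c_[(uv[:,0]-K[0,2])/K[0,0],(uv[:,1]-K[1,2])/K[1,1],np.ones(len(uv))]@m["R"]
    C=-m["R"].T@m["t"]; return C+r*((z-C[2])/r[:,2])[:,None]
E
python3 - <<'E'
from h import *
s=cv2.imread("pics/side0.png");t=cv2.imread("pics/top0.png")
cs=[s[365:420,265:325],s[150:195,345:395],t[222:262,185:225],t[240:280,408:448]]
cv2.imwrite("pics/z.png",np.hstack([cv2.resize(c,(200,200),interpolation=cv2.INTER_NEAREST) for c in cs]))
a=cv2.resize(t[130:260,270:390],None,fx=4,fy=4,interpolation=cv2.INTER_CUBIC)
cv2.imwrite("pics/zr.png",a)
b=cv2.resize(s[170:310,185:365],None,fx=4,fy=4,interpolation=cv2.INTER_CUBIC)
cv2.imwrite("pics/zs.png",b)
P=cloud("top",np.load("pics/top0.npy"))
for (u0,u1,v0,v1) in ((192,220,226,256),(412,446,244,276)):
    print(np.round(P[v0:v1:3,u0:u1:2,2]*1000).astype(int))
E
```

```text
[[ 5  6 -3  1  3  4  0 -6 -1  1 -5 -2  5  5]
 [ 3 -3 33 32 27 35 37 35 28 33 36  2  5  2]
 [ 3 -1 32 35 39 38 32 31 29 36 35 33  9  0]
 [-7 -2 32 32 31 31 32 33 33 33 31 25  6  0]
 [ 3  0 33 35 32 34 35 35 36 25 35 29  9 -3]
 [ 3 -1 32 36 29 31 32 34 40 37 34 25  7  7]
 [ 5 -1 33 32 30 31 36 35 33 34 34 22 -1  2]
 [ 0 37 28 28 35 39 32 29 35 34 31 28  4  4]
 [ 3 33 31 35 38 36 37 33 36 30 38 15  1 -1]
 [ 2 -1  2 -2  1  3  2 -1 -1  1 10 13  6  0]]
[[ 4 -2 -2  4  1 -1 -4 -2  1  2 -1  3  0 -2 -1  2  5]
 [10  0  0  2  3  5  7  0  7 16 19  2 -2  2  5  2  3]
 [-1  1 12  2 -3 15 15 18 25 28 24 30  3  1  1  5  5]
 [ 0  0  4 17 21 13 21 25 30 33 31 36 37  3  0  4  9]
 [ 1  1 16 17 26 30 33 31 31 31 30 35 35 35  9  6 -2]
 [-3  2 -3 27 34 33 31 36 33 30 33 33 35 36 32 -1  2]
 [ 3  5 -1 -4 26 34 32 33 34 36 35 30 36 31 31 38  1]
 [-1  3  4  9  4 32 37 40 32 39 35 32 35 35 34 30  4]
 [ 5  4  8  4  0  5 31 33 45 35 34 28 37 36 -1  2 -4]
 [ 5  1  3  8  3  1  8 34 32 31 31  0 -2  4  4  0  7]
 [ 2  5  1 -2  5  2 -3 14 32  4 -1  5  6  3  4  2  2]]
```

View pics/z.png

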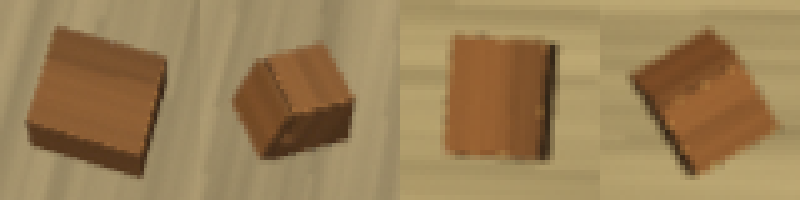

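View pics/zr.png

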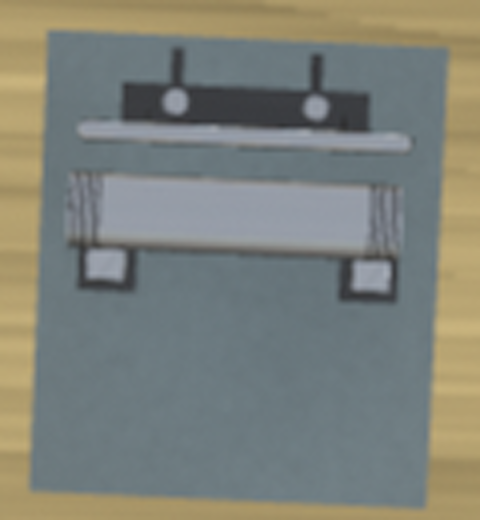

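View pics/zs.png

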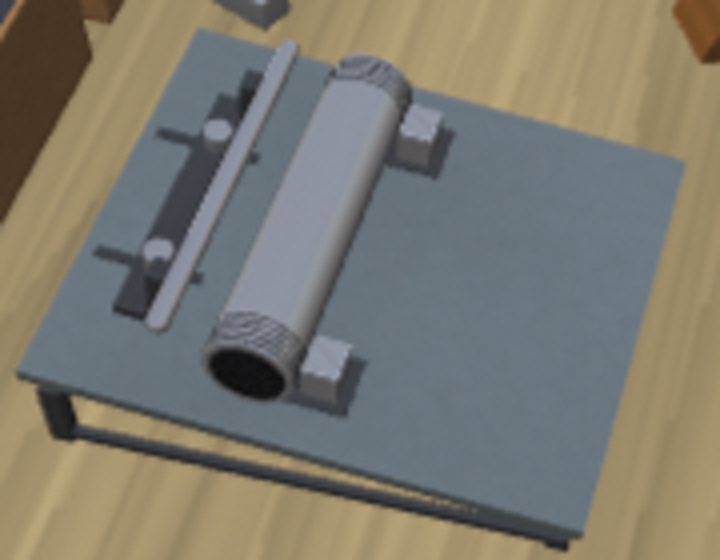

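The right-hand block, at top (429,260), has a darker sloping face towards the upper left, so it's the chock. The left one is plain. Now I'll measure the ramp, pipe, bar, stops and chock.

```bash
python3 - <<'E'
from h import *
t=cv2.imread("pics/top0.png");s=cv2.imread("pics/side0.png")
for n in("top","side"):
    m=cams.camera_model(n);print(n,"cam",-m["R"].T@m["t"])
# deck
hsv=cv2.cvtColor(t,cv2.COLOR_BGR2HSV)
print("deck hsv",hsv[230,320],"chock",hsv[263,432],hsv[253,420],"table",hsv[290,400],"pipe",hsv[184,328])
m=cv2.inRange(hsv,(80,20,50),(125,140,200)); m[:, :260]=0;m[:,400:]=0;m[:120]=0;m[275:]=0
m=cv2.morphologyEx(m,cv2.MORPH_CLOSE,np.ones((9,9)))
c=max(cv2.findContours(m,0,2)[0],key=cv2.contourArea)
ap=cv2.approxPolyDP(cv2.convexHull(c),6,True)[:,0]
print(ap)
W=np.array([ray("top",p+0.0,.058 if p[1]<200 else .022)[0] for p in ap]);print(W.round(4)); print("centre",W.mean(0))
# deck plane from depth
for n,f in (("top","pics/top0.npy"),("side","pics/side0.npy")):
    P=cloud(n,np.load(f))
    if n=="top": Q=P[205:250,285:372].reshape(-1,3)
    else: Q=P[225:270,290:330].reshape(-1,3)
    A=np.c_[Q[:,:2],np.ones(len(Q))]
    print(n,"plane",np.linalg.lstsq(A,Q[:,2],rcond=None)[0])
# chock
for n,img,box,f in(("top",t,(405,452,238,284),"pics/top0.npy"),("side",s,(345,395,150,195),"pics/side0.npy")):
    h=cv2.cvtColor(img,cv2.COLOR_BGR2HSV)
    k=np.zeros((480,640),np.uint8);u0,u1,v0,v1=box
    k[v0:v1,u0:u1]=((h[v0:v1,u0:u1,1]>125)|(h[v0:v1,u0:u1,2]<80))*255
    c=max(cv2.findContours(k,0,2)[0],key=cv2.contourArea)
    print(n,cv2.contourArea(c),cv2.approxPolyDP(cv2.convexHull(c),2.5,True)[:,0].tolist())
    P=cloud(n,cv2.medianBlur(np.load(f),5))
    mk=(k>0)&(P[...,2]>.026);Q=P[mk];print(len(Q),"med",np.median(Q,0))
    q=ray(n,np.argwhere(mk)[:,::-1]+0.0,.032)[:,:2].astype(np.float32)
    print("rect mm",cv2.minAreaRect(q*1000))
b=np.vstack([cv2.resize(t[238:284,405:452],(560,550),interpolation=cv2.INTER_CUBIC)])
cv2.imwrite("pics/zc.png",b)
E
```

```text
top cam [0.37803963 0.00286201 1.45704281]
side cam [0.33607513 0.5997249  0.83681755]
deck hsv [ 99  40 128] chock [ 14 170 138] [ 13 175 115] table [ 21  98 180] pipe [108  27 168]
[[283 138]
 [381 144]
 [374 256]
 [278 251]]
[[ 0.7195  0.1003  0.058 ]
 [ 0.7113 -0.1538  0.058 ]
 [ 0.4219 -0.1455  0.022 ]
 [ 0.4279  0.106   0.022 ]]
centre [ 0.57015201 -0.02324583  0.04      ]
top plane [-0.51627297  0.01996666  0.29367535]
side plane [-0.13761688  0.69291328  0.10621719]
top 463.5 [[430, 246], [443, 265], [426, 274], [414, 255]]
359 med [ 0.41223812 -0.29251697  0.03294491]
rect mm ((412.1390686035156, -291.6550598144531), (50.91181945800781, 48.950416564941406), 31.9822998046875)
side 511.0 [[375, 160], [382, 171], [381, 180], [359, 184], [354, 170], [363, 162]]
258 med [ 0.41072446 -0.2875897   0.02933005]
rect mm ((411.59893798828125, -285.25439453125), (48.48035430908203, 50.90156173706055), 32.9354362487793)
```

View pics/zc.png

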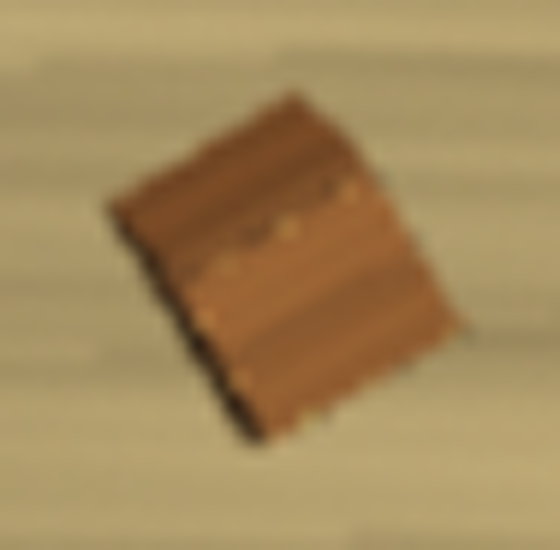

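```bash
python3 - <<'E'
from h import *
C=[[427.7,274.1],[443.6,265.2],[434.8,253.5],[420.5,261]]
R=ray("top",C,.032)[:,:2];T=ray("top",[[429.8,245.7],[414.2,255.2]],.002)[:,:2]
print(R,T)
r=(R[0]+R[1])/2;k=(R[2]+R[3])/2;f=T.mean(0)
print("rear",r,"ridge",k,"toe",f,"len",np.linalg.norm(f-r),np.linalg.norm(R[0]-R[1]),np.linalg.norm(T[0]-T[1]),"yaw",np.degrees(np.arctan2(*(f-r)[::-1])), "origin",(r+f)/2)
e=R[1]-R[0]; print("yaw from rear edge",np.degrees(np.arctan2(e[0],-e[1])))
P={}
for n,box in (("top",(205,250,285,372)),("side",(225,270,290,330))):
    d=np.load(f"pics/{n}0.npy");Pn=cloud(n,d);a,b,c,e=box
    Q=Pn[a:b,c:e][d[a:b,c:e]>0]
    A=np.c_[Q[:,:2],np.ones(len(Q))]
    q=np.linalg.lstsq(A,Q[:,2],rcond=None)[0]; print(n,"plane",q, "z at centre",q@[.570,-.0232,1], "dir",np.degrees(np.arctan2(q[1],q[0])))
# ramp features in top view; crop coords/4 + (270,130)
f=lambda x,y:(x/4+270-.4,y/4+130-.4)
up={"barL":f(80,130),"barR":f(409,143),"stopL":f(105,265),"stopR":f(371,275),"pipeLd":f(68,243),"pipeLu":f(68,170),"pipeRd":f(402,255),"pipeRu":f(402,186)}
z={"bar":.055+.034+.006,"sto":.04+.022,"pip":.048+.024}
for n,p in up.items(): print(n,np.round(p,1),ray("top",p,z[n[:3]])[0].round(4))
E
```

```text
[[ 0.37862715 -0.28493943]
 [ 0.40285346 -0.32599053]
 [ 0.43261249 -0.30268626]
 [ 0.41206336 -0.26571835]] [[ 0.45413134 -0.29552655]
 [ 0.42769622 -0.25438738]]
rear [ 0.3907403  -0.30546498] ridge [ 0.42233792 -0.28420231] toe [ 0.44091378 -0.27495697] len 0.058720669826184534 0.04766662422336527 0.048900377560741295 yaw 31.30171719699457 origin [ 0.41582704 -0.29021098]
yaw from rear edge 30.54698366570472
top plane [ 0.12145261 -0.00456672 -0.02805704] z at centre 0.04127689220157078 dir -2.1533570716807358
side plane [ 0.11855312  0.00058633 -0.02982096] z at centre 0.03774071218396463 dir 0.2833651974945138
barL [289.6 162.1] [0.6495 0.0792 0.095 ]
barR [371.8 165.4] [ 0.6473 -0.1278  0.095 ]
stopL [295.8 195.8] [0.5691 0.0622 0.062 ]
stopR [362.4 198.4] [ 0.5676 -0.1084  0.062 ]
pipeLd [286.6 190.4] [0.5811 0.0858 0.072 ]
pipeLu [286.6 172.1] [0.628  0.0873 0.072 ]
pipeRd [370.1 193.4] [ 0.5796 -0.127   0.072 ]
pipeRu [370.1 176.1] [ 0.624  -0.1261  0.072 ]
```

```bash
cat >> h.py <<'E'
from scipy.spatial.transform import Rotation as Ro
def q2R(q): return Ro.from_quat(np.r_[q[1:],q[0]])
def frame(yaw_y, tilt=0.0, base=0.0):
    """tool down, tool-y at world yaw yaw_y (deg), then tilted with deck (rot about ramp -y axis by tilt rad)"""
    a=np.radians(yaw_y); y=np.array([np.cos(a),np.sin(a),0]); z=np.array([0,0,-1.]); x=np.cross(y,z)
    R=Ro.from_matrix(np.c_[x,y,z])
    b=np.radians(base); ry=np.array([-np.sin(b),np.cos(b),0])
    return Ro.from_rotvec(-tilt*ry)*R
def rel(pos,R=None,st=None):
    st=st or robot.read_state(); R0=q2R(st["eef_rot"]); R=R or R0
    return (R0.inv().apply(np.array(pos)-st["eef_pos"])*1000).round(1).tolist(), np.degrees((R0.inv()*R).as_rotvec()).round(1).tolist()
def show():
    s=robot.read_state(); print("t",round(s["time_s"],2),"j",np.degrees(s["joint_pos"]).round(1),"pos",s["eef_pos"].round(4),"F",s["wrist_force"].round(2),"op",round(s["opening"],3)); return s
E
python3 - <<'E'
from h import *
show()
print(rel([.42,.25,.23],frame(84)),rel([.50,-.05,.23],frame(100)),rel([.4046,-.2968,.15],frame(121.5)))
E
```

```text
t 0.1 j [75.9 13.7 -0.8 75.6 -0.  90. ] pos [0.1282 0.5087 0.2307] F [1.04 0.21 0.55] op 0.997
([-346.2, -179.6, 1.0], [-0.1, -0.0, -8.1]) ([-497.1, -451.0, 1.3], [-0.1, -0.0, -24.1]) ([-464.8, -713.5, 81.7], [-0.1, -0.0, -45.6])
```

{"op": "play_rows", "data": {
  "targets": [
    [[-80, -40, 0], [0, 0, -2], 1],
    [[-170, -90, 0], [0, 0, -4], 1],
    [[-260, -135, 0], [0, 0, -6], 1],
    [[-346, -180, 0], [0, 0, -8], 1],
    [[-346, -180, 0], [0, 0, -8], 1],
    [[-346, -180, 0], [0, 0, -8], 1],
    [[-346, -180, 0], [0, 0, -8], 1],
    [[-346, -180, 0], [0, 0, -8], 1],
    [[-346, -180, 0], [0, 0, -8], 1],
    [[-346, -180, 0], [0, 0, -8], 1]
  ]
}}

```text
time_s: 1.1
eef_pos: [0.4201, 0.2491, 0.2309]
eef_rot: [-0.001, 0.055, 0.998, -0.0]
wrist_force: [0.1, 0.2, 0.9]
opening: 1.002
```

```bash
python3 - <<'E'
from h import *
show()
print(rel([.50,-.05,.22],frame(100)),rel([.4046,-.2968,.15],frame(121.5)),rel([.4046,-.2968,.15],frame(-58.5)))
E
```

```text
t 1.1 j [30.7 10.1 -5.4 74.5  0.  36.9] pos [0.4201 0.2491 0.2309] F [0.08 0.25 0.9 ] op 1.002
([-112.2, -288.6, 10.9], [-0.0, -0.1, -16.3]) ([-44.4, -544.3, 81.1], [-0.0, -0.1, -37.8]) ([-44.4, -544.3, 81.1], [-0.1, 0.0, 142.2])
```

{"op": "play_rows", "data": {
  "targets": [
    [[-25, -50, 0], [0, 0, -4], 1],
    [[-50, -100, 2], [0, 0, -7], 1],
    [[-75, -150, 4], [0, 0, -10], 1],
    [[-95, -200, 6], [0, 0, -13], 1],
    [[-105, -250, 8], [0, 0, -16], 1],
    [[-110, -300, 10], [0, 0, -20], 1],
    [[-105, -350, 20], [0, 0, -24], 1],
    [[-95, -400, 35], [0, 0, -28], 1],
    [[-80, -450, 55], [0, 0, -32], 1],
    [[-60, -500, 70], [0, 0, -36], 1],
    [[-44, -544, 81], [0, 0, -37.8], 1],
    [[-44, -544, 81], [0, 0, -37.8], 1],
    [[-44, -544, 81], [0, 0, -37.8], 1],
    [[-44, -544, 81], [0, 0, -37.8], 1],
    [[-44, -544, 81], [0, 0, -37.8], 1]
  ]
}}

```text
time_s: 2.6
eef_pos: [0.4061, -0.2944, 0.1506]
eef_rot: [0.0, -0.274, 0.962, 0.0]
wrist_force: [0.5, -0.4, 0.2]
opening: 1.001
```

```bash
python3 - <<'E'
from h import *
show()
print(rel([.4046,-.2968,.005],frame(121.5)))
p,d=cams.camera("side"); cv2.imwrite("pics/s1.png",p)
E
```

```text
t 2.6 j [-35.9  13.7 -12.8  63.4   0.  -67.7] pos [ 0.4061 -0.2944  0.1506] F [ 0.54 -0.36  0.17] op 1.001
([2.6, -1.3, 145.6], [-0.0, 0.0, 0.3])
```

View pics/s1.png

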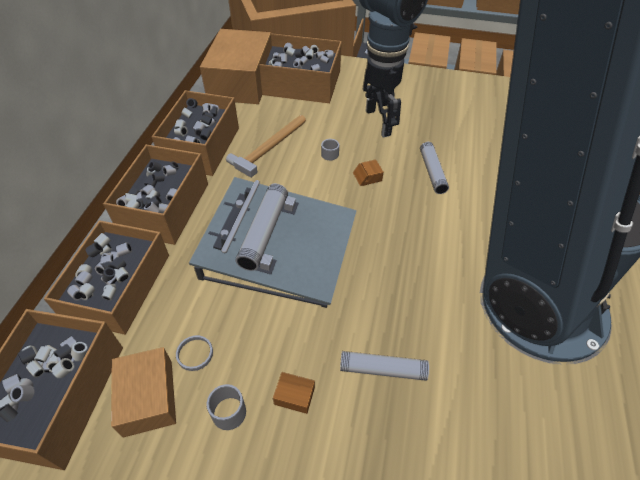

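The open gripper is above the chock, at about (368,172) in the side picture, and nothing is close by. I'll lower it and grip.

{"op": "play_rows", "data": {
  "targets": [
    [[2.6, -1.3, 40], [0, 0, 0.3], 1],
    [[2.6, -1.3, 80], [0, 0, 0.3], 1],
    [[2.6, -1.3, 110], [0, 0, 0.3], 1],
    [[2.6, -1.3, 130], [0, 0, 0.3], 1],
    [[2.6, -1.3, 145], [0, 0, 0.3], 1],
    [[2.6, -1.3, 145], [0, 0, 0.3], 1],
    [[2.6, -1.3, 145], [0, 0, 0.3], 1]
  ]
}}

```text
time_s: 3.35
eef_pos: [0.4045, -0.2974, 0.0058]
eef_rot: [0.0, -0.271, 0.963, -0.0]
wrist_force: [-0.1, 0.0, 0.9]
opening: 1.005
```

{"op": "play_rows", "data": {
  "targets": [
    [[0, 0, 0], [0, 0, 0], 0.4],
    [[0, 0, 0], [0, 0, 0], 0.4],
    [[0, 0, 0], [0, 0, 0], 0.4],
    [[0, 0, 0], [0, 0, 0], 0.4],
    [[0, 0, 0], [0, 0, 0], 0.4],
    [[0, 0, 0], [0, 0, 0], 0.4],
    [[0, 0, 0], [0, 0, 0], 0.4],
    [[0, 0, 0], [0, 0, 0], 0.4]
  ],
  "grip_force": 40
}}

```text
time_s: 4.15
eef_pos: [0.4041, -0.2981, 0.0063]
eef_rot: [0.001, -0.27, 0.963, -0.0]
wrist_force: [-1.1, 1.5, 7.9]
opening: 0.58
```

```bash
python3 - <<'E'
from h import *
show()
p,d=cams.camera("side"); cv2.imwrite("pics/s2.png",cv2.resize(p[60:220,280:460],None,fx=3.5,fy=3.5,interpolation=cv2.INTER_CUBIC))
E
```

```text
t 4.15 j [-36.4  22.  -25.3  42.7   0.  -67.8] pos [ 0.4041 -0.2981  0.0063] F [-1.12  1.47  7.93] op 0.58
```

View pics/s2.png

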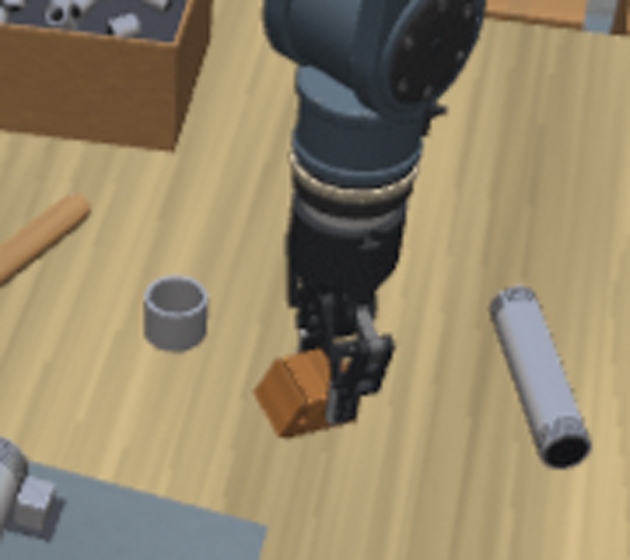

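Opening 0.58 means about 49 mm, so the 50 mm chock is held. I'll lift it and work out the move to the ramp.

```bash
cat >> h.py <<'E'
PSI=-0.7; TH=.12
def deck(s,l,h=0):
    """s mm uphill from stop centre, l mm to left of midline, h mm above deck"""
    b=np.radians(PSI); ux=np.array([np.cos(b)*np.cos(TH),np.sin(b)*np.cos(TH),np.sin(TH)]); uy=np.array([-np.sin(b),np.cos(b),0]); n=np.cross(ux,uy)
    return np.array([.5707,-.0231,.0400])+(s*ux+l*uy+h*n)/1000
RT=frame(90+PSI,TH,PSI)
def tcp_for(s,l,h,a=15,under=6.3): return deck(s,l,h)-RT.apply(np.array([-a,0,under])/1000)
def ds(p):  # world -> deck coords mm
    o=deck(0,0,0); return np.array([(p-o)@(deck(1,0,0)-o),(p-o)@(deck(0,1,0)-o),(p-o)@(deck(0,0,1)-o)])*1e6
E
python3 - <<'E'
from h import *
show(); print(tcp_for(-32,0,60)); print(rel(tcp_for(-32,0,80),RT))
E
```

```text
t 4.2 j [-36.4  22.  -25.3  42.7   0.  -67.8] pos [ 0.4041 -0.298   0.0063] F [-0.06  2.76  7.51] op 0.576
[ 0.51610515 -0.02243296  0.10019674]
([-237.2, 178.2, -113.7], [1.9, -6.6, 32.0])
```

{"op": "play_rows", "data": {
  "targets": [
    [[0, 0, -20], [0, 0, 0], 0.4],
    [[0, 0, -50], [0, 0, 0], 0.4],
    [[0, 0, -90], [0, 0, 0], 0.4],
    [[0, 0, -125], [0, 0, 0], 0.4],
    [[-20, 15, -140], [0.2, -1, 4], 0.4],
    [[-55, 40, -140], [0.4, -2, 8], 0.4],
    [[-90, 68, -140], [0.8, -3, 14], 0.4],
    [[-125, 94, -140], [1, -4, 19], 0.4],
    [[-160, 120, -135], [1.4, -5, 24], 0.4],
    [[-195, 146, -130], [1.7, -6, 29], 0.4],
    [[-222, 167, -120], [1.9, -6.6, 32], 0.4],
    [[-237, 178, -114], [1.9, -6.6, 32], 0.4],
    [[-237, 178, -114], [1.9, -6.6, 32], 0.4],
    [[-237, 178, -114], [1.9, -6.6, 32], 0.4],
    [[-237, 178, -114], [1.9, -6.6, 32], 0.4]
  ]
}}

```text
time_s: 5.7
eef_pos: [0.5133, -0.0234, 0.1195]
eef_rot: [0.059, 0.006, 0.998, -0.001]
wrist_force: [-0.5, 0.1, -3.4]
opening: 0.578
```

```bash
python3 - <<'E'
from h import *
s=show();R=q2R(s["eef_rot"]);print("chock deck coords",ds(s["eef_pos"]+R.apply([-.015,0,.0063])),"err rot",np.degrees((R.inv()*RT).as_rotvec()))
for n in("side","top"):
    p,d=cams.camera(n); cv2.imwrite(f"pics/{n}3.png",p)
a=cv2.imread("pics/side3.png")[100:310,180:380];b=cv2.imread("pics/top3.png")[120:270,260:400]
cv2.imwrite("pics/c3.png",np.hstack([cv2.resize(a,(400,420)),cv2.resize(b,(392,420))]))
E
```

```text
t 5.7 j [ -2.7  11.6 -21.3  50.4   0.2  -2. ] pos [ 0.5133 -0.0234  0.1195] F [-0.45  0.06 -3.44] op 0.578
chock deck coords [-32.51325696  -1.04672021  79.50775071] err rot [-0.02665104 -0.10649958 -0.0098949 ]
```

View pics/c3.png

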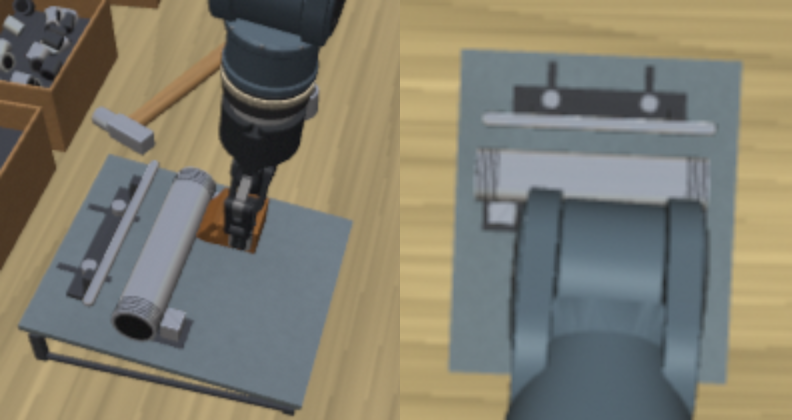

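The gripper holds the chock level above the deck, downhill of the pipe and between the stops, thin edge towards the pipe. I'll lower it and feel for the deck.

{"op": "play_rows", "data": {
  "targets": [
    [[5, -1, 25], [0, 0, 0], 0.4],
    [[5, -1, 50], [0, 0, 0], 0.4],
    [[5, -1, 65], [0, 0, 0], 0.4],
    [[5, -1, 74], [0, 0, 0], 0.4],
    [[5, -1, 75], [0, 0, 0], 0.4],
    [[5, -1, 75], [0, 0, 0], 0.4],
    [[5, -1, 76], [0, 0, 0], 0.4],
    [[5, -1, 76], [0, 0, 0], 0.4],
    [[5, -1, 76], [0, 0, 0], 0.4]
  ]
}}

```text
time_s: 6.7
eef_pos: [0.5179, -0.0238, 0.0438]
eef_rot: [0.06, 0.006, 0.998, -0.0]
wrist_force: [-0.1, 0.1, -3.1]
opening: 0.577
```

```bash
cat > st.py <<'E'
from h import *
s=show();R=q2R(s["eef_rot"]);print("chock deck coords",ds(s["eef_pos"]+R.apply([-.015,0,.0063])).round(1),"F deck (s,l,n)",(ds(deck(0,0,0)+s["wrist_force"])/1000).round(1),"rot",np.degrees((RT.inv()*R).as_rotvec()).round(2), "T",s["torque"].round(2))
E
python3 st.py
```

```text
t 6.7 j [ -2.8  16.6 -27.5  39.1   0.2  -2.1] pos [ 0.5179 -0.0238  0.0438] F [-0.13  0.07 -3.11] op 0.577
chock deck coords [-37.   -1.4   3.8] F deck (s,l,n) [-0.5  0.1 -3.1] rot [ 0.01  0.05 -0.03] T [-0.08  0.25  0.  ]
```

{"op": "play_rows", "data": {
  "targets": [
    [[0, 1, 1], [0, 0, 0], 0.4],
    [[0, 1, 1.5], [0, 0, 0], 0.4],
    [[0, 1, 2], [0, 0, 0], 0.4],
    [[0, 1, 2.5], [0, 0, 0], 0.4],
    [[0, 1, 3], [0, 0, 0], 0.4],
    [[0, 1, 3], [0, 0, 0], 0.4],
    [[0, 1, 3], [0, 0, 0], 0.4]
  ]
}}

```text
time_s: 7.4
eef_pos: [0.5179, -0.0228, 0.0403]
eef_rot: [0.059, 0.006, 0.998, -0.0]
wrist_force: [-0.7, 0.4, -4.2]
opening: 0.576
```

```bash
python3 st.py
```

```text
t 7.4 j [ -2.7  16.9 -27.7  38.7   0.2  -2. ] pos [ 0.5179 -0.0228  0.0403] F [-0.73  0.43 -4.16] op 0.576
chock deck coords [-37.4  -0.4   0.3] F deck (s,l,n) [-1.2  0.4 -4. ] rot [ 0.01  0.1  -0.02] T [-0.06  0.22 -0.05]
```

{"op": "play_rows", "data": {
  "targets": [
    [[0, 0, 0.5], [0, 0, 0], 0.4],
    [[0, 0, 1], [0, 0, 0], 0.4],
    [[0, 0, 1], [0, 0, 0], 0.4],
    [[0, 0, 1], [0, 0, 0], 0.4]
  ]
}}

```text
time_s: 7.8
eef_pos: [0.518, -0.0228, 0.04]
eef_rot: [0.059, 0.006, 0.998, -0.0]
wrist_force: [-4.6, 0.8, 9.1]
opening: 0.581
```

```bash
python3 st.py
```

```text
t 7.8 j [ -2.7  16.9 -27.7  38.6   0.2  -2. ] pos [ 0.518  -0.0228  0.04  ] F [-4.63  0.82  9.12] op 0.581
chock deck coords [-37.4  -0.4   0. ] F deck (s,l,n) [-3.5  0.8  9.6] rot [ 0.01  0.07 -0.02] T [-0.04  0.8  -0.05]
```

{"op": "play_rows", "data": {
  "targets": [
    [[0, 0, -0.6], [0, 0, 0], 0.4],
    [[-2, 0, -0.6], [0, 0, 0], 0.4],
    [[-4, 0, -0.6], [0, 0, 0], 0.4],
    [[-6, 0, -0.6], [0, 0, 0], 0.4],
    [[-8, 0, -0.6], [0, 0, 0], 0.4],
    [[-10, 0, -0.6], [0, 0, 0], 0.4],
    [[-12, 0, -0.6], [0, 0, 0], 0.4],
    [[-14, 0, -0.6], [0, 0, 0], 0.4],
    [[-16, 0, -0.6], [0, 0, 0], 0.4],
    [[-18, 0, -0.6], [0, 0, 0], 0.4],
    [[-18, 0, -0.6], [0, 0, 0], 0.4],
    [[-18, 0, -0.6], [0, 0, 0], 0.4]
  ]
}}

```text
time_s: 9.0
eef_pos: [0.5354, -0.0231, 0.0422]
eef_rot: [0.059, 0.006, 0.998, -0.0]
wrist_force: [-4.9, -0.1, 6.0]
opening: 0.579
```

```bash
python3 st.py; python3 - <<'E'
from h import *
for n in("side",):
    p,d=cams.camera(n); cv2.imwrite(f"pics/c4.png",cv2.resize(p[150:310,180:380],None,fx=4,fy=3.7,interpolation=cv2.INTER_CUBIC))
E
```

```text
t 9.0 j [ -2.6  18.2 -25.2  39.8   0.2  -1.9] pos [ 0.5354 -0.0231  0.0422] F [-4.9  -0.07  5.96] op 0.579
chock deck coords [-19.8  -0.4   0. ] F deck (s,l,n) [-4.1 -0.1  6.5] rot [ 0.01  0.14 -0.02] T [-0.07  0.92 -0.11]
```

View pics/c4.png

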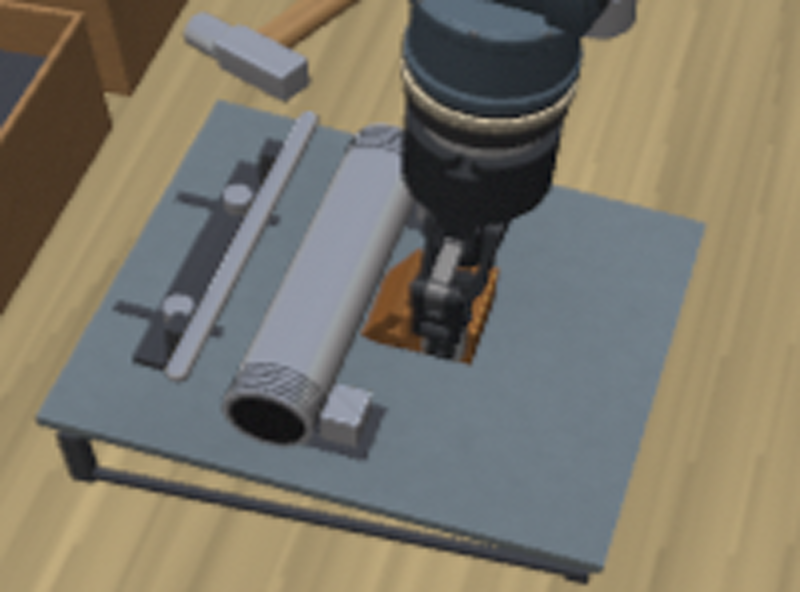

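The chock lies flat on the deck, with the toe a few mm short of the pipe. I'll keep pushing gently.

{"op": "play_rows", "data": {
  "targets": [
    [[-1, 0, -0.3], [0, 0, 0], 0.4],
    [[-2, 0, -0.3], [0, 0, 0], 0.4],
    [[-3, 0, -0.3], [0, 0, 0], 0.4],
    [[-4, 0, -0.3], [0, 0, 0], 0.4],
    [[-5, 0, -0.3], [0, 0, 0], 0.4],
    [[-6, 0, -0.3], [0, 0, 0], 0.4],
    [[-7, 0, -0.3], [0, 0, 0], 0.4],
    [[-8, 0, -0.3], [0, 0, 0], 0.4],
    [[-9, 0, -0.3], [0, 0, 0], 0.4],
    [[-10, 0, -0.3], [0, 0, 0], 0.4],
    [[-11, 0, -0.3], [0, 0, 0], 0.4],
    [[-12, 0, -0.3], [0, 0, 0], 0.4],
    [[-13, 0, -0.3], [0, 0, 0], 0.4],
    [[-14, 0, -0.3], [0, 0, 0], 0.4]
  ]
}}

```text
time_s: 10.45
eef_pos: [0.5482, -0.0232, 0.0437]
eef_rot: [0.058, 0.006, 0.998, -0.0]
wrist_force: [-9.5, -0.0, 6.4]
opening: 0.577
```

```bash
python3 st.py
```

```text
t 10.45 j [ -2.5  19.2 -23.3  40.9   0.2  -1.8] pos [ 0.5482 -0.0232  0.0437] F [-9.5  -0.02  6.37] op 0.577
chock deck coords [-7.  -0.4  0. ] F deck (s,l,n) [-8.7 -0.1  7.5] rot [ 0.01  0.25 -0.01] T [-0.04  1.68 -0.09]
```

{"op": "play_rows", "data": {
  "targets": [
    [[0, 0, -0.5], [0, 0, 0], 0.4],
    [[-0.5, 0, -0.5], [0, 0, 0], 0.4],
    [[-1, 0, -0.5], [0, 0, 0], 0.4],
    [[-2, 0, -0.5], [0, 0, 0], 0.4],
    [[-3, 0, -0.5], [0, 0, 0], 0.4]
  ]
}}

```text
time_s: 10.95
eef_pos: [0.5526, -0.0232, 0.0446]
eef_rot: [0.059, 0.006, 0.998, -0.0]
wrist_force: [-1.1, -0.0, -3.5]
opening: 0.579
```

```bash
python3 st.py; python3 - <<'E'
from h import *
for n in("side",):
    p,d=cams.camera(n); cv2.imwrite(f"pics/c5.png",cv2.resize(p[150:310,180:380],None,fx=4,fy=3.7,interpolation=cv2.INTER_CUBIC))
E
```

```text
t 10.95 j [ -2.5  19.4 -22.8  41.    0.2  -1.8] pos [ 0.5526 -0.0232  0.0446] F [-1.12 -0.04 -3.46] op 0.579
chock deck coords [-2.4 -0.3  0.4] F deck (s,l,n) [-1.5 -0.  -3.3] rot [ 0.01  0.12 -0.02] T [ 0.    0.73 -0.02]
```

View pics/c5.png

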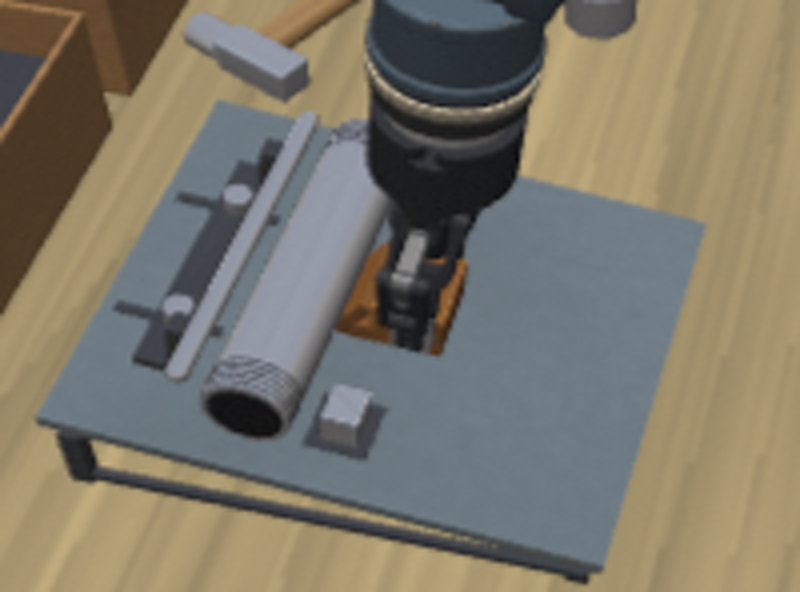

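The pipe is rolling up evenly and is about halfway to the bar. I'll continue slowly.

{"op": "play_rows", "data": {
  "targets": [
    [[-1, 0, 0.2], [0, 0, 0], 0.4],
    [[-2, 0, 0.2], [0, 0, 0], 0.4],
    [[-3, 0, 0.2], [0, 0, 0], 0.4],
    [[-4, 0, 0.2], [0, 0, 0], 0.4],
    [[-4.5, 0, 0.2], [0, 0, 0], 0.4],
    [[-5, 0, 0.2], [0, 0, 0], 0.4],
    [[-5.5, 0, 0.2], [0, 0, 0], 0.4],
    [[-6, 0, 0.2], [0, 0, 0], 0.4]
  ]
}}

```text
time_s: 11.8
eef_pos: [0.5586, -0.0233, 0.0453]
eef_rot: [0.059, 0.006, 0.998, -0.0]
wrist_force: [-1.9, 0.6, -3.0]
opening: 0.58
```

```bash
python3 st.py
```

```text
t 11.8 j [ -2.5  19.9 -22.   41.4   0.2  -1.8] pos [ 0.5586 -0.0233  0.0453] F [-1.93  0.56 -3.02] op 0.58
chock deck coords [ 3.6 -0.3  0.4] F deck (s,l,n) [-2.3  0.5 -2.8] rot [ 0.01  0.1  -0.02] T [-0.02  0.73 -0.06]
```

{"op": "play_rows", "data": {
  "targets": [
    [[-0.5, 0, 0.3], [0, 0, 0], 0.4],
    [[-1, 0, 0.3], [0, 0, 0], 0.4],
    [[-1.5, 0, 0.3], [0, 0, 0], 0.4],
    [[-2, 0, 0.3], [0, 0, 0], 0.4],
    [[-2.5, 0, 0.3], [0, 0, 0], 0.4]
  ]
}}

```text
time_s: 12.3
eef_pos: [0.5611, -0.0233, 0.0454]
eef_rot: [0.059, 0.006, 0.998, -0.0]
wrist_force: [-3.4, 0.7, -0.8]
opening: 0.579
```

```bash
python3 st.py
```

```text
t 12.3 j [ -2.5  20.1 -21.6  41.5   0.2  -1.8] pos [ 0.5611 -0.0233  0.0454] F [-3.4   0.72 -0.82] op 0.579
chock deck coords [ 6.1 -0.3  0.2] F deck (s,l,n) [-3.5  0.7 -0.4] rot [ 0.01  0.1  -0.02] T [-0.05  0.92 -0.06]
```

{"op": "play_rows", "data": {
  "targets": [
    [[-0.5, 0, 0], [0, 0, 0], 0.4],
    [[-1, 0, 0], [0, 0, 0], 0.4],
    [[-1.5, 0, 0], [0, 0, 0], 0.4]
  ]
}}

```text
time_s: 12.6
eef_pos: [0.5626, -0.0234, 0.0456]
eef_rot: [0.059, 0.006, 0.998, -0.0]
wrist_force: [-4.5, 0.5, -0.8]
opening: 0.58
```

```bash
python3 st.py;python3 - <<'E'
from h import *
for n in("side",):
    p,d=cams.camera(n); cv2.imwrite(f"pics/c6.png",cv2.resize(p[150:310,180:380],None,fx=4,fy=3.7,interpolation=cv2.INTER_CUBIC))
E
```

```text
t 12.6 j [ -2.5  20.2 -21.4  41.6   0.2  -1.8] pos [ 0.5626 -0.0234  0.0456] F [-4.55  0.45 -0.82] op 0.58
chock deck coords [ 7.6 -0.4  0.2] F deck (s,l,n) [-4.6  0.4 -0.3] rot [ 0.01  0.1  -0.02] T [-0.01  1.01 -0.07]
```

View pics/c6.png

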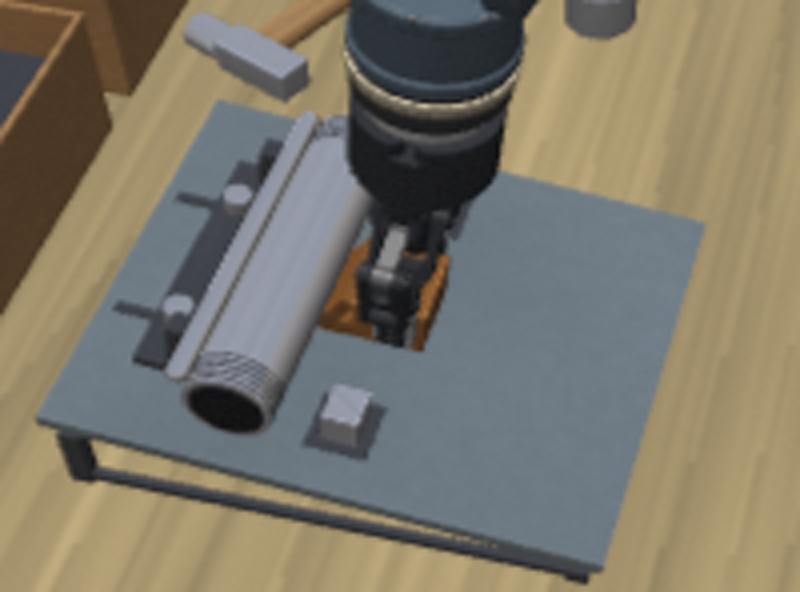

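The pipe is almost at the bar and still moving freely. I'll go on in half-millimetre steps.

{"op": "play_rows", "data": {
  "targets": [
    [[-0.5, 0, 0], [0, 0, 0], 0.4],
    [[-1, 0, 0], [0, 0, 0], 0.4],
    [[-1, 0, 0], [0, 0, 0], 0.4]
  ]
}}

```text
time_s: 12.95
eef_pos: [0.5627, -0.0234, 0.0455]
eef_rot: [0.058, 0.006, 0.998, -0.0]
wrist_force: [-7.9, -0.3, 1.9]
opening: 0.579
```

```bash
python3 st.py
```

```text
t 12.95 j [ -2.5  20.3 -21.3  41.8   0.2  -1.8] pos [ 0.5627 -0.0234  0.0455] F [-7.94 -0.28  1.89] op 0.579
chock deck coords [ 7.7 -0.4  0.1] F deck (s,l,n) [-7.6 -0.4  2.8] rot [ 0.01  0.18 -0.02] T [ 0.03  1.57 -0.08]
```

{"op": "play_rows", "data": {
  "targets": [
    [[-0.5, 0, 0], [0, 0, 0], 0.4],
    [[-1, 0, 0], [0, 0, 0], 0.4],
    [[-1, 0, 0], [0, 0, 0], 0.4]
  ]
}}

```text
time_s: 13.25
eef_pos: [0.5627, -0.0233, 0.0455]
eef_rot: [0.058, 0.006, 0.998, -0.0]
wrist_force: [-12.4, 0.0, 5.9]
opening: 0.579
```

```bash
python3 st.py
```

```text
t 13.25 j [ -2.5  20.3 -21.2  41.9   0.2  -1.8] pos [ 0.5627 -0.0233  0.0455] F [-12.36   0.03   5.89] op 0.579
chock deck coords [ 7.7 -0.3  0. ] F deck (s,l,n) [-11.6  -0.1   7.3] rot [ 0.01  0.28 -0.02] T [-0.02  2.18 -0.07]
```

It's jammed against the rail: the position has stopped and the force is lasting. One more small step to reach about 10 N at the pipe, then hold.

{"op": "play_rows", "data": {
  "targets": [
    [[-0.4, 0, 0], [0, 0, 0], 0.4],
    [[-0.8, 0, 0], [0, 0, 0], 0.4],
    [[-0.8, 0, 0], [0, 0, 0], 0.4],
    [[-0.8, 0, 0], [0, 0, 0], 0.4],
    [[-0.8, 0, 0], [0, 0, 0], 0.4]
  ]
}}

```text
time_s: 13.75
eef_pos: [0.5627, -0.0233, 0.0455]
eef_rot: [0.057, 0.006, 0.998, -0.0]
wrist_force: [-15.5, 0.3, 8.9]
opening: 0.574
```

```bash
python3 st.py;python3 - <<'E'
from h import *
for n in("side",):
    p,d=cams.camera(n); cv2.imwrite(f"pics/c7.png",cv2.resize(p[150:310,180:380],None,fx=4,fy=3.7,interpolation=cv2.INTER_CUBIC))
E
```

```text
t 13.75 j [ -2.5  20.3 -21.1  42.    0.2  -1.8] pos [ 0.5627 -0.0233  0.0455] F [-15.52   0.32   8.95] op 0.574
chock deck coords [ 7.7 -0.3  0. ] F deck (s,l,n) [-14.3   0.1  10.7] rot [ 0.01  0.34 -0.01] T [ 0.    2.69 -0.16]
```

View pics/c7.png

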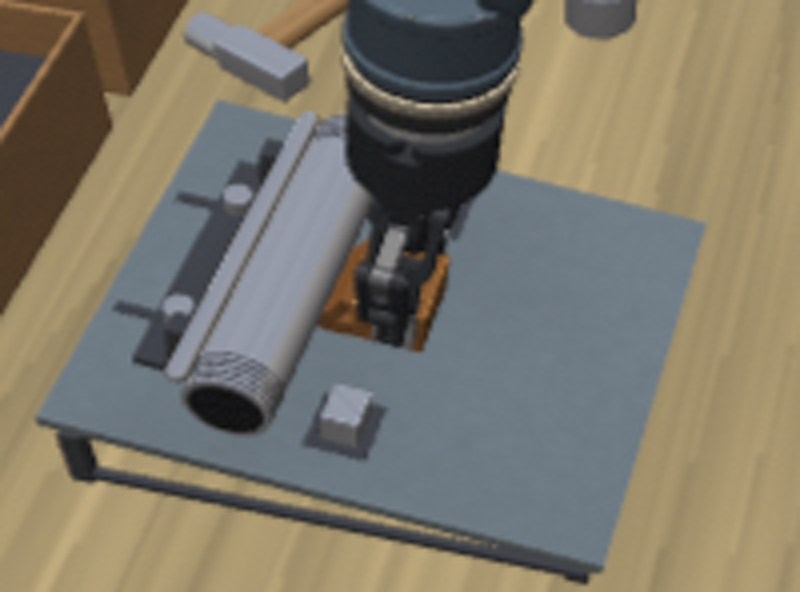

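The pipe touches the bar along its length and both stops are still standing. I'll release the chock.

{"op": "play_rows", "data": {
  "targets": [
    [[0.8, 0, 0], [0, 0, 0], 0.4],
    [[0.8, 0, 0], [0, 0, 0], 0.62],
    [[0.8, 0, 0], [0, 0, 0], 0.75],
    [[0.8, 0, 0], [0, 0, 0], 0.9],
    [[0.8, 0, 0], [0, 0, 0], 1],
    [[0.8, 0, 0], [0, 0, 0], 1],
    [[0.8, 0, 0], [0, 0, 0], 1]
  ]
}}

```text
time_s: 14.5
eef_pos: [0.5648, -0.0234, 0.0457]
eef_rot: [0.059, 0.006, 0.998, -0.0]
wrist_force: [0.1, 0.3, -0.2]
opening: 0.999
```

```bash
python3 st.py;python3 - <<'E'
from h import *
for n in("side",):
    p,d=cams.camera(n); cv2.imwrite(f"pics/c8.png",cv2.resize(p[150:310,180:380],None,fx=4,fy=3.7,interpolation=cv2.INTER_CUBIC))
E
```

```text
t 14.5 j [ -2.5  20.4 -21.1  41.8   0.2  -1.8] pos [ 0.5648 -0.0234  0.0457] F [ 0.07  0.26 -0.2 ] op 0.999
chock deck coords [ 9.8 -0.3  0.1] F deck (s,l,n) [ 0.   0.3 -0.2] rot [ 0.01  0.09 -0.03] T [-0.01  0.14  0.07]
```

View pics/c8.png

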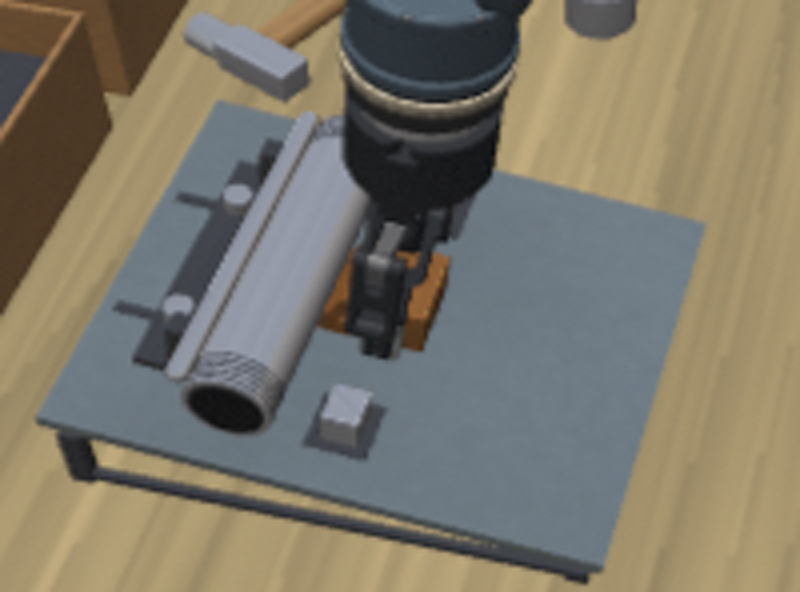

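The fingers are open and the chock and pipe haven't moved. I'll raise the hand, shut it and go over the left (+y) stop.

{"op": "play_rows", "data": {
  "targets": [
    [[0, 0, -15], [0, 0, 0], 1],
    [[0, 0, -40], [0, 0, 0], 1],
    [[0, 0, -65], [0, 0, 0], 1],
    [[0, 25, -70], [0, 0, 0], 0],
    [[0, 55, -70], [0, 0, 0], 0],
    [[-4, 85, -65], [0, 0, 0], 0],
    [[-4, 85, -50], [0, 0, 0], 0],
    [[-4, 85, -40], [0, 0, 0], 0],
    [[-4, 85, -40], [0, 0, 0], 0],
    [[-4, 85, -40], [0, 0, 0], 0],
    [[-4, 85, -40], [0, 0, 0], 0]
  ]
}}

```text
time_s: 15.65
eef_pos: [0.5651, 0.0611, 0.0864]
eef_rot: [0.059, 0.006, 0.998, -0.0]
wrist_force: [-0.4, 0.1, 0.6]
opening: 0.001
```

```bash
cat > sp.py <<'E'
from h import *
s=show();R=q2R(s["eef_rot"]);print("TCP deck",ds(s["eef_pos"]).round(1),"F deck",(ds(deck(0,0,0)+s["wrist_force"])/1000).round(1))
E
python3 sp.py;python3 - <<'E'
from h import *
for n in("side","top"):
    p,d=cams.camera(n); cv2.imwrite(f"pics/{n}9.png",p); np.save(f"pics/{n}9.npy",d)
a=cv2.imread("pics/side9.png")[150:310,180:380];b=cv2.imread("pics/top9.png")[120:270,260:400]
cv2.imwrite("pics/c9.png",np.hstack([cv2.resize(a,(420,420)),cv2.resize(b,(370,420))]))
E
```

```text
t 15.65 j [  6.6  18.2 -17.3  47.7  -0.9   7.3] pos [0.5651 0.0611 0.0864] F [-0.38  0.07  0.59] op 0.001
TCP deck [-1.  84.1 46.8] F deck [-0.3  0.1  0.6]
```

View pics/c9.png

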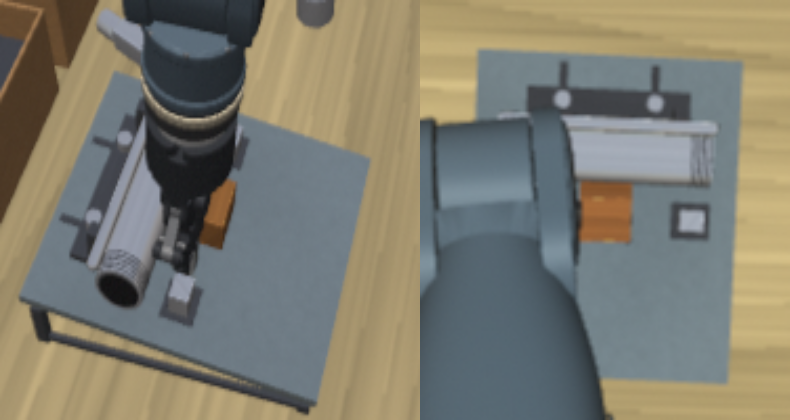

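The chock sits flat against the pipe, mid-ramp, and the pipe is on the bar. The hand is over the left stop, so I'll press it down.

{"op": "play_rows", "data": {
  "targets": [
    [[0, 0, 10], [0, 0, 0], 0],
    [[0, 0, 19], [0, 0, 0], 0],
    [[0, 0, 23], [0, 0, 0], 0],
    [[0, 0, 25], [0, 0, 0], 0],
    [[0, 0, 26], [0, 0, 0], 0],
    [[0, 0, 27], [0, 0, 0], 0],
    [[0, 0, 28], [0, 0, 0], 0],
    [[0, 0, 28], [0, 0, 0], 0]
  ]
}}

```text
time_s: 16.55
eef_pos: [0.5683, 0.0616, 0.0581]
eef_rot: [0.059, 0.006, 0.998, -0.0]
wrist_force: [0.5, -0.0, 0.3]
opening: 0.002
```

```bash
python3 sp.py
```

```text
t 16.55 j [  6.7  20.1 -19.2  43.9  -0.9   7.3] pos [0.5683 0.0616 0.0581] F [ 0.52 -0.    0.35] op 0.002
TCP deck [-1.3 84.7 18.4] F deck [0.6 0.  0.3]
```

```bash
python3 - <<'E'
from h import *
p,d=cams.camera("side"); cv2.imwrite(f"pics/c10.png",cv2.resize(p[190:310,200:320],None,fx=5,fy=5,interpolation=cv2.INTER_CUBIC))
E
python3 sp.py
```

```text
t 16.6 j [  6.7  20.1 -19.2  43.9  -0.9   7.3] pos [0.5686 0.0617 0.0582] F [0.49 0.6  0.39] op -0.003
TCP deck [-0.9 84.8 18.4] F deck [0.5 0.6 0.3]
```

View pics/c10.png

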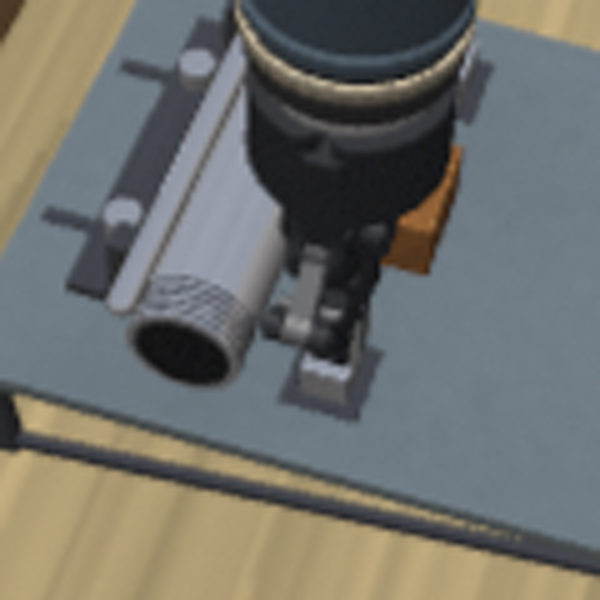

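The fingertip is on the left stop, at about (330,370) in the crop. The stop seems to have started down. I'll continue and read the force.

{"op": "play_rows", "data": {
  "targets": [
    [[0, 0, 2], [0, 0, 0], 0],
    [[0, 0, 4], [0, 0, 0], 0],
    [[0, 0, 6], [0, 0, 0], 0],
    [[0, 0, 8], [0, 0, 0], 0]
  ]
}}

```text
time_s: 17.0
eef_pos: [0.5697, 0.0617, 0.0503]
eef_rot: [0.06, 0.006, 0.998, -0.0]
wrist_force: [-0.1, 1.2, 4.3]
opening: 0.003
```

```bash
python3 sp.py;  python3 - <<'E'
from h import *
p,d=cams.camera("side"); cv2.imwrite(f"pics/c11.png",cv2.resize(p[190:310,200:320],None,fx=5,fy=5,interpolation=cv2.INTER_CUBIC))
E
```

```text
t 17.0 j [  6.6  20.7 -19.7  42.8  -0.9   7.3] pos [0.5697 0.0617 0.0503] F [-0.13  1.16  4.29] op 0.003
TCP deck [-0.8 84.8 10.5] F deck [0.4 1.2 4.3]
```

View pics/c11.png

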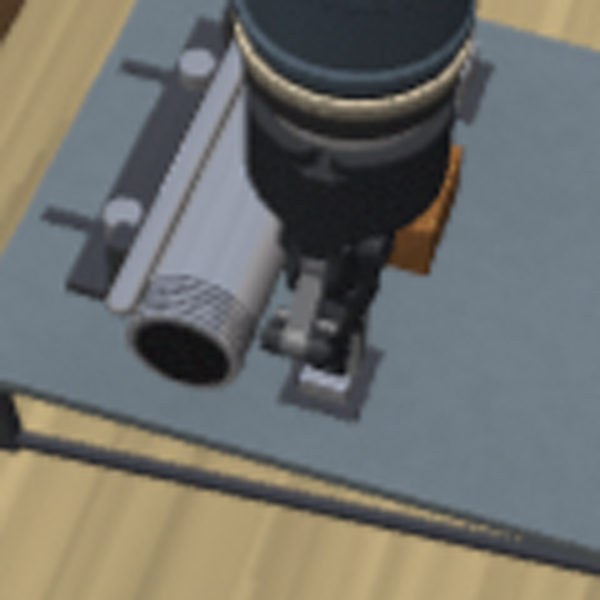

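The stop is sliding down with about 4 N. I'll press on to flush.

{"op": "play_rows", "data": {
  "targets": [
    [[0, 0, 2], [0, 0, 0], 0],
    [[0, 0, 4], [0, 0, 0], 0],
    [[0, 0, 6], [0, 0, 0], 0],
    [[0, 0, 8], [0, 0, 0], 0],
    [[0, 0, 9], [0, 0, 0], 0],
    [[0, 0, 10], [0, 0, 0], 0],
    [[0, 0, 10], [0, 0, 0], 0]
  ]
}}

```text
time_s: 17.75
eef_pos: [0.5704, 0.0616, 0.0402]
eef_rot: [0.059, 0.006, 0.998, -0.0]
wrist_force: [1.8, 0.6, 3.6]
opening: 0.001
```

```bash
python3 sp.py
```

```text
t 17.75 j [  6.6  21.4 -20.3  41.5  -0.9   7.3] pos [0.5704 0.0616 0.0402] F [1.83 0.56 3.65] op 0.001
TCP deck [-1.3 84.6  0.3] F deck [2.2 0.6 3.4]
```

Nearly flush. I'll press until the end of travel shows as a rising force.

{"op": "play_rows", "data": {
  "targets": [
    [[0, 0, 0.5], [0, 0, 0], 0],
    [[0, 0, 1], [0, 0, 0], 0],
    [[0, 0, 1.5], [0, 0, 0], 0],
    [[0, 0, 1.5], [0, 0, 0], 0]
  ]
}}

```text
time_s: 18.15
eef_pos: [0.5704, 0.0615, 0.0398]
eef_rot: [0.059, 0.006, 0.998, -0.0]
wrist_force: [-2.3, 0.5, 18.4]
opening: 0.0
```

```bash
python3 sp.py
```

```text
t 18.15 j [  6.6  21.4 -20.4  41.4  -0.9   7.2] pos [0.5704 0.0615 0.0398] F [-2.28  0.5  18.37] op 0.0
TCP deck [-1.3 84.6  0. ] F deck [-0.1  0.5 18.5]
```

The left stop is at the end of its travel: 18 N at deck height. Now the right one.

{"op": "play_rows", "data": {
  "targets": [
    [[0, 0, -15], [0, 0, 0], 0],
    [[0, 0, -40], [0, 0, 0], 0],
    [[0, 0, -65], [0, 0, 0], 0],
    [[0, -40, -70], [0, 0, 0], 0],
    [[0, -80, -70], [0, 0, 0], 0],
    [[0, -120, -70], [0, 0, 0], 0],
    [[0, -150, -60], [0, 0, 0], 0],
    [[0, -170, -45], [0, 0, 0], 0],
    [[0, -170, -28], [0, 0, 0], 0],
    [[0, -170, -28], [0, 0, 0], 0],
    [[0, -170, -28], [0, 0, 0], 0]
  ]
}}

```text
time_s: 19.25
eef_pos: [0.5639, -0.1081, 0.0659]
eef_rot: [0.058, 0.006, 0.998, -0.0]
wrist_force: [0.4, 0.6, 0.6]
opening: 0.002
```

```bash
python3 sp.py;  python3 - <<'E'
from h import *
p,d=cams.camera("side"); cv2.imwrite(f"pics/c12.png",cv2.resize(p[160:310,190:380],None,fx=4,fy=4,interpolation=cv2.INTER_CUBIC))
E
```

```text
t 19.25 j [-11.5  20.  -18.   45.5   1.3 -10.8] pos [ 0.5639 -0.1081  0.0659] F [0.37 0.61 0.55] op 0.002
TCP deck [ -2.6 -85.1  26.4] F deck [0.4 0.6 0.5]
```

View pics/c12.png

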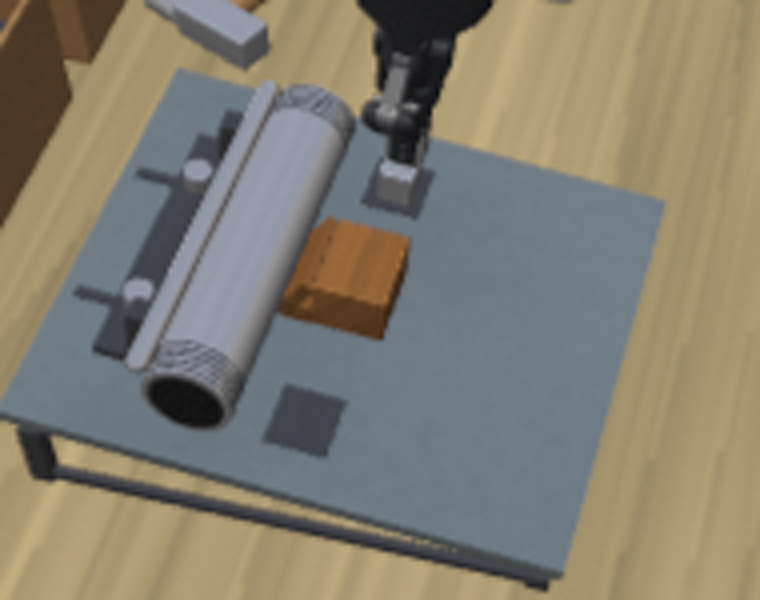

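The left stop is flush at crop (305,420), and the chock and pipe are holding. I'll press the right stop the same way.

{"op": "play_rows", "data": {
  "targets": [
    [[-1.5, 0, 2], [0, 0, 0], 0],
    [[-1.5, 0, 4], [0, 0, 0], 0],
    [[-1.5, 0, 6], [0, 0, 0], 0],
    [[-1.5, 0, 8], [0, 0, 0], 0],
    [[-1.5, 0, 10], [0, 0, 0], 0],
    [[-1.5, 0, 12], [0, 0, 0], 0],
    [[-1.5, 0, 14], [0, 0, 0], 0],
    [[-1.5, 0, 16], [0, 0, 0], 0]
  ]
}}

```text
time_s: 20.1
eef_pos: [0.5689, -0.1083, 0.0509]
eef_rot: [0.059, 0.006, 0.998, -0.0]
wrist_force: [1.3, 3.1, 5.0]
opening: -0.001
```

```bash
python3 sp.py
```

```text
t 20.1 j [-11.5  21.2 -18.7  43.3   1.3 -10.7] pos [ 0.5689 -0.1083  0.0509] F [1.33 3.15 4.99] op -0.001
TCP deck [  0.5 -85.2  10.9] F deck [1.9 3.2 4.8]
```

{"op": "play_rows", "data": {
  "targets": [
    [[0, 0, 2], [0, 0, 0], 0],
    [[0, 0, 4], [0, 0, 0], 0],
    [[0, 0, 6], [0, 0, 0], 0],
    [[0, 0, 8], [0, 0, 0], 0],
    [[0, 0, 9], [0, 0, 0], 0],
    [[0, 0, 10], [0, 0, 0], 0],
    [[0, 0, 10], [0, 0, 0], 0]
  ]
}}

```text
time_s: 20.8
eef_pos: [0.5696, -0.1086, 0.0407]
eef_rot: [0.059, 0.006, 0.998, -0.001]
wrist_force: [1.6, 0.3, 2.9]
opening: -0.001
```

```bash
python3 sp.py
```

```text
t 20.8 j [-11.4  22.  -19.3  42.1   1.2 -10.7] pos [ 0.5696 -0.1086  0.0407] F [1.6  0.32 2.86] op -0.001
TCP deck [  0.  -85.5   0.7] F deck [1.9 0.3 2.6]
```

{"op": "play_rows", "data": {
  "targets": [
    [[0, 0, 0.5], [0, 0, 0], 0],
    [[0, 0, 1], [0, 0, 0], 0],
    [[0, 0, 1.5], [0, 0, 0], 0],
    [[0, 0, 2], [0, 0, 0], 0],
    [[0, 0, 2], [0, 0, 0], 0]
  ]
}}

```text
time_s: 21.3
eef_pos: [0.5696, -0.1087, 0.0401]
eef_rot: [0.059, 0.006, 0.998, -0.001]
wrist_force: [-4.9, 0.2, 17.7]
opening: 0.001
```

```bash
python3 sp.py
```

```text
t 21.3 j [-11.4  22.  -19.4  41.9   1.2 -10.7] pos [ 0.5696 -0.1087  0.0401] F [-4.95  0.25 17.72] op 0.001
TCP deck [ -0.  -85.6   0.1] F deck [-2.8  0.2 18.2]
```

The right stop is at its end too. I'll take the hand up and back towards the robot, then check.

{"op": "play_rows", "data": {
  "targets": [
    [[0, 0, -15], [0, 0, 0], 0],
    [[0, 0, -45], [0, 0, 0], 0],
    [[0, 0, -85], [0, 0, 0], 0],
    [[30, -20, -120], [0, 0, 0], 0],
    [[70, -50, -140], [0, 0, 0], 0],
    [[110, -80, -150], [0, 0, 0], 0],
    [[150, -100, -150], [0, 0, 0], 0],
    [[150, -100, -150], [0, 0, 0], 0],
    [[150, -100, -150], [0, 0, 0], 0],
    [[150, -100, -150], [0, 0, 0], 0],
    [[150, -100, -150], [0, 0, 0], 0]
  ]
}}

```text
time_s: 22.4
eef_pos: [0.4028, -0.206, 0.1699]
eef_rot: [0.059, 0.005, 0.998, -0.0]
wrist_force: [-0.8, -0.3, -0.9]
opening: 0.001
```

```bash
python3 sp.py;python3 - <<'E'
from h import *
for n in("side","top"):
    p,d=cams.camera(n); cv2.imwrite(f"pics/{n}13.png",p); np.save(f"pics/{n}13.npy",d)
a=cv2.imread("pics/side13.png")[150:310,180:380];b=cv2.imread("pics/top13.png")[120:270,260:400]
cv2.imwrite("pics/c13.png",np.hstack([cv2.resize(a,(420,420)),cv2.resize(b,(370,420))]))
E
```

```text
t 22.4 j [-29.3   4.  -22.3  57.7   3.2 -28.5] pos [ 0.4028 -0.206   0.1699] F [-0.75 -0.28 -0.95] op 0.001
TCP deck [-148.9 -184.9  148.8] F deck [-0.9 -0.3 -0.8]
```

View pics/c13.png

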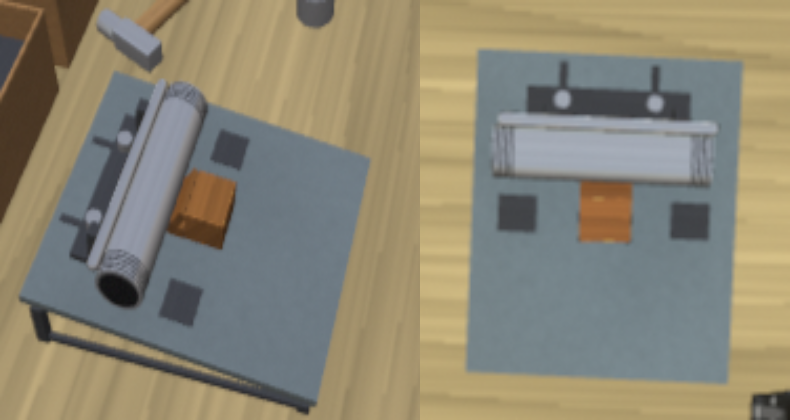

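View pics/side13.png

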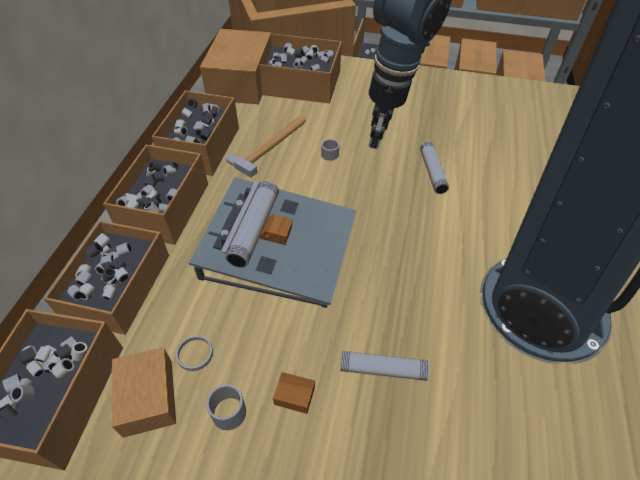

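Both stops are flush. The chock stands mid-ramp against the pipe, the pipe is parallel to the bar and touching it, and the bystanders are where they were. I'll hand the job in.

```bash
python3 -c "
from station import close_job
print(close_job())"
```

```text
the job is handed in; nothing more can be done
None
```

The pipe is up against the back rail with the chock alone holding it, both stops are pressed flush, and the job is handed in at about 22.5 s. No verdict was reported.

- **Chock and pipe:** I gripped the chock (the brown wedge on the right side of the ramp), set it flat on the deck between the stops, and pushed the pipe up in small steps until it jammed on the rail. The last push read 14 N along the deck at the wrist. I estimate about 10 N of that reached the pipe, after friction under the chock. I couldn't measure the contact force between chock and pipe directly.
- **Stops:** I released the chock, then pressed the left stop and after it the right one with shut fingers. Each reached deck height with about 18 N at the end of its travel, then I moved the hand clear.
- **Last pictures:** Both stops are flush, the pipe is parallel to the bar and touching it, and the chock is upright on the middle line, against the pipe. The bystanders look unmoved. These are by eye. I didn't measure the final gap or the bystander positions again.

No check failed. The wrist force read about zero during the first few millimetres of pressing the left stop, but later pictures showed it sliding down normally.

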